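File the logged lacquer plate, then show the next one's label to the camera

ROBOT

A 6-joint arm with a two-finger parallel gripper is mounted at the origin on a cart in front of the work surface, level with it; the furniture and walls round the work are solid. World frame = base frame: x ahead of the robot, y to its left, z up, the work surface at z = 0. Lengths are in mm, angles in rad, forces in N, time in s.
With the tool pointing down it reaches from about 250 to 800 mm from the base axis. Payload 3.9 kg.
Tool frame: the origin (TCP) lies at the very end of the fingers, on their centre line; the grasp point (between the pads) lies 19 mm behind it; z points along the fingers, y is the line along which they close (so a half turn about z gives the same grasp; the last joint's range is limited). The gripper opens to 85 mm and grips with 20 to 120 N. Pads are 22 mm wide; open, the fingers measure 114 mm over their backs; the gripper's body (76 mm by 85 mm) begins 54 mm behind the grasp point. The pads swing forward as they close: fully open they stand 13 mm farther back than shut.
Start: joints at [1.11, 0.26, -0.138, 1.173, 0, 1.571], TCP at [233.443, 470.233, 231.304] pointing down, gripper open.
Joint ranges: [-2.78, 2.78], [-0.83, 1.72], [-1.28, 1.37], [-1.9, 2.12], [-1.57, 1.48], [-3.14, 3.14]. Speed limits (rad/s): [2.57, 2.57, 3.14, 3.14, 3.14, 3.14].

INTERFACE

Orientations are given as a unit quaternion [x, y, z, w].
In Python, from plant import arm gives the robot as it stands.
- The arm moves only by the tool step_arm, never from a script. Its argument "rows" is a list of rows, each a list of 7 numbers: the shift along the world's x, y, z scaled (see below), then the turn, a rotation vector about the world's x, y, z scaled (see below), then the gripper command: -1 is fully open, 1 is shut, values between are in proportion. In form: [[x, y, z, rx, ry, rz, gripper], ...]. A call has 1 to 8 rows; each row is the pose to reach, as a shift and turn from the pose commanded when the call began; what a row does not reach only later rows make up. The controller multiplies each number of a shift by 0.15 m and each number of a turn by 120 degrees. A row lasts 1/8 s, in which the tool goes at most 62.5 mm and 10.7 degrees, less where a joint would pass 70% of its speed; a pose out of reach is approached as far as the arm can. A call with a number of a shift or a turn outside -1 to 1 is refused whole. A call with a gripper value outside its range is refused whole. The fingers move at their own pace and stop on an object; "squeeze" is the grip in N (left out, the last holds). Time passes only in rows, so rows that repeat a pose let the fingers close. It gives the time, the measured TCP pose, the force, the opening and the grip force at its end, in the units of the state.
- arm.observe(): the state, without advancing time (a new reading comes with each control period).
- arm.snapshot(name): name is "scene" or "top" or "wrist"; returns a dict with "color" (420x560x3 uint8, blue, green, red), "fx", "fy", "cx", "cy" (pixels), "R" (3x3) and "t" (3): a world point X has camera coordinates R X + t; the wrist camera has in their place "T_tool_cam" (4x4, takes a point from camera to tool coordinates, whose origin is the TCP and whose axes are the flange's). Camera axes: x right, y down, z forward; pixel columns grow to the right and rows downward; lengths in mm; the calibration is good to about 2 mm. A picture is of the moment at which its call begins: read the wrist's pose just before it. There is no depth.
- arm.sign_off(): hands the job in; it is judged then, once.
The state is a dict: "clock": time; "joint_positions": joint angles; "joint_velocities": joint speeds; "effort": joint torques, N m; "tcp_pos": TCP position; "ee_rot": TCP orientation; "wrist_force": force on the tool from outside, world axes, zero at the start; "wrist_torque": the same for the moment, N m; "width": opening from 0.0 (shut) to 1.0 (fully open); "grasp_force": force on a finger pad.
Only numpy, scipy, OpenCV 4.12 (cv2) and the standard library are available. Lean on these libraries where they do the work, as an engineer would, in place of code of your own. Each camera call takes 0.05 s, during which the arm holds its last target. There are 200 camera calls.

TASK

The red lacquer sample plate has been photographed: take it from its stand and put it back in the rack slot with the red tab, fully down, notched edge up, about centred along the slot and with its frosted label end toward the tab, and let go. Then take the blue plate by its frosted end, above the paper label so that this stays uncovered, and hold it raised, clear of everything, below the lens of the phone on the gooseneck, about 20 cm from it, with the label in the middle of its view and the label face turned up, slanting to face the lens; the program finishes while still holding it there, quite still. The lacquer is still tacky, so grip the plates only on the frosted end (the end with the small corner notch), and leave the green plate and the other things on the table where they are.

Things in the scene. Friction and masses are not known exactly. Their poses are not given: they have to be found in the camera images.
- red_plate: red glass plate 120 x 6 x 65 mm, 100 g, on its long edge. Origin: middle of the lower edge. +x: to the frosted end; +z: to the notched top edge (z = 65 mm); +y: out of the label face. Frosted, whitish part: x 20 to 60 mm; a 10 mm square notch in its outer top corner (x 50-60, z 55-65). The rest (x -60 to 20) bears tacky dark red lacquer: no finger may touch its face, back or edge
- blue_plate: blue glass plate 120 x 6 x 65 mm, 100 g, on its long edge. Origin: middle of the lower edge. +x: to the frosted end; +z: to the notched top edge (z = 65 mm); +y: out of the label face. Frosted, whitish part: x 20 to 60 mm; a 10 mm square notch in its outer top corner (x 50-60, z 55-65). The rest (x -60 to 20) bears tacky dark blue lacquer: no finger may touch its face, back or edge
- green_plate: green plate of the same size and build, standing home in the slot with the green tab; leave it alone
- red_label (a point): middle of the red plate's white paper label (24 x 28 mm, on the +y face of the frosted end, z 7 to 35 mm: keep the fingers above z = 36 mm): plate frame x = 38, y = 3, z = 21 mm
- blue_label (a point): middle of the blue plate's white paper label (24 x 28 mm, on the +y face of the frosted end, z 7 to 35 mm: keep the fingers above z = 36 mm): plate frame x = 38, y = 3, z = 21 mm
- red_stand: light wooden stand for one plate, 84 x 60 x 30 mm, fixed, the same from both ends. Origin: underside centre. Slot along its x, open at top and ends, 8.5 mm wide, chamfered mouth, floor at z = 10 mm, rail tops z = 30 mm. At the start the red plate stands in it, origin over origin
- blue_stand: light wooden stand for one plate, 84 x 60 x 30 mm, fixed, the same from both ends. Origin: underside centre. Slot along its x, open at top and ends, 8.5 mm wide, chamfered mouth, floor at z = 10 mm, rail tops z = 30 mm. At the start the blue plate stands in it, origin over origin
- rack: wooden rack of two toothed rails, 112 x 196 x 46 mm, fixed. Origin: underside centre. Three slots along its x, at y = -60, 0, 60 mm, 8.5 mm wide, chamfered mouths 18.5 mm wide, open at both ends; slot floor z = 26 mm, rail tops z = 46 mm. Its front, with the tabs, faces its -x. Which tab is at which slot changes
- red_tab: brass tab 32 x 20 mm, dark red field, fixed under one slot on the rack's front rail; the slot runs from it along the tab's +x. Origin: table level, on the slot's middle line, 49.5 mm before its middle. A plate home here has its origin at x = 49.5, y = 0, z = 26 mm and its +x along the tab's -x
- blue_tab: brass tab 32 x 20 mm, dark blue field, fixed under one slot on the rack's front rail; the slot runs from it along the tab's +x. Origin: table level, on the slot's middle line, 49.5 mm before its middle. A plate home here has its origin at x = 49.5, y = 0, z = 26 mm and its +x along the tab's -x; this slot stays empty
- green_tab: brass tab 32 x 20 mm, dark green field, fixed under one slot on the rack's front rail; the slot runs from it along the tab's +x. Origin: table level, on the slot's middle line, 49.5 mm before its middle. A plate home here has its origin at x = 49.5, y = 0, z = 26 mm and its +x along the tab's -x; the green plate stands here
- lens (a point): camera lens on the back of a black phone (153 x 76 x 9 mm) that a gooseneck on a round steel foot holds over the table, back down, fixed. The phone slopes 45 degrees: it looks toward the robot and 45 degrees down. It reaches 4 cm below the lens point and 13 cm to the right of it, 3 cm to the left; its foot (110 mm across) stands 11 cm farther out
- aim (a point): point on the lens's viewing line, 19 cm before the lens: best place for the label's middle. The line from here to the lens is where the label face should look
- thread_spool: red thread spool, 40 mm across, 48 mm high, origin under its centre; leave it
- rubber_stamp: wooden hand stamp, 36 x 47 x 52 mm, origin under its centre; leave it
- ink_jar: green ink bottle, 28 mm across, 80 mm high, origin under its centre; leave it
There are look-alikes about, which are no part of the job. Leave any turquoise look-alike of the blue_stand alone.

How it is judged:
By the outcome, as a careful person would: the job done as asked, in the order asked, and still so for the second after the job is handed in, while the arm keeps its last pose, push and grip.
It also fails if it takes over 58 s, if anything falls off the work surface, if the arm or the gripper's body presses on something with over 40 N, if the wrist force passes 120 N, or if a joint passes its speed limit or range.

## Working session

There is one attempt and no reset: what is moved stays moved. The work goes in short steps, Python scripts to look and compute and a tool call to move; the robot and the scene stay as the last step left them, time stands still between calls to the robot, and variables do not carry over. Pictures are saved under pics/ and viewed, at most 10 in all, crops included, and the job is handed in when it is done.

Besides the shell and the picture viewer there is one more tool, called after "Call:" by a JSON object that holds its "fn" and its "kwargs". step_arm: Moves the arm, as the interface text tells. Shifts and turns lie within -1 to 1; 1 stands for 0.15 m of shift or 120 degrees of turn. Its arguments: {"type":"object","properties":{"rows":{"type":"array"},"squeeze":{"type":"number"}},"required":["rows"]}

```bash
ls; mkdir -p pics
python3 - <<'E'
from plant import arm
import cv2,numpy as np,pickle
s=arm.observe();print(s)
d={}
for n in("scene","top"):
    p=arm.snapshot(n);d[n]=p;cv2.imwrite(f"pics/{n}0.png",p["color"]);print(n,p["fx"],p["cx"],p["cy"],np.array(p["R"]).round(3).tolist(),p["t"])
pickle.dump(d,open("d0.pkl","wb"))
E
```

```text
pics
{'clock': 0.0, 'joint_positions': array([ 1.11001021e+00,  2.60674221e-01, -1.39378783e-01,  1.17268859e+00,
       -1.28778181e-05,  1.57080984e+00]), 'joint_velocities': array([-0.00035481,  0.0001267 ,  0.00091737, -0.00061566,  0.00123991,
       -0.00050746]), 'effort': array([ 1.52904129e-03, -4.05674636e+01,  2.53921151e+01,  1.85603241e-02,
       -1.67165913e-04, -1.66756337e-05]), 'tcp_pos': array([233.14356396, 469.6327528 , 230.46635717]), 'ee_rot': array([ 2.28366677e-01,  9.73574709e-01, -9.48405288e-04, -2.15835643e-04]), 'wrist_force': array([ 0.18358373,  0.41327267, -0.68019044]), 'wrist_torque': array([-0.00784253, -0.02146763, -0.02119055]), 'grasp_force': 0.0, 'width': 0.9996944147330056}
scene 471.95453898236457 277.8580465543588 206.60438374427207 [[0.445, -0.895, -0.013], [-0.514, -0.244, -0.823], [0.733, 0.373, -0.569]] [-240.90734345  424.49091044  957.32251305]
top 406.5512508348954 277.88472414880084 204.2113323606185 [[0.003, -1.0, -0.027], [-0.997, -0.001, -0.081], [0.081, 0.027, -0.996]] [  20.52111836  585.51670583 1361.86660948]
```

Run:
```python
import cv2
for n in("scene","top"):
    i=cv2.imread(f"pics/{n}0.png");cv2.imwrite(f"pics/{n}0b.png",cv2.resize(i,(800,600),interpolation=cv2.INTER_CUBIC))
```

```text
(no output)
```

View pics/scene0b.png

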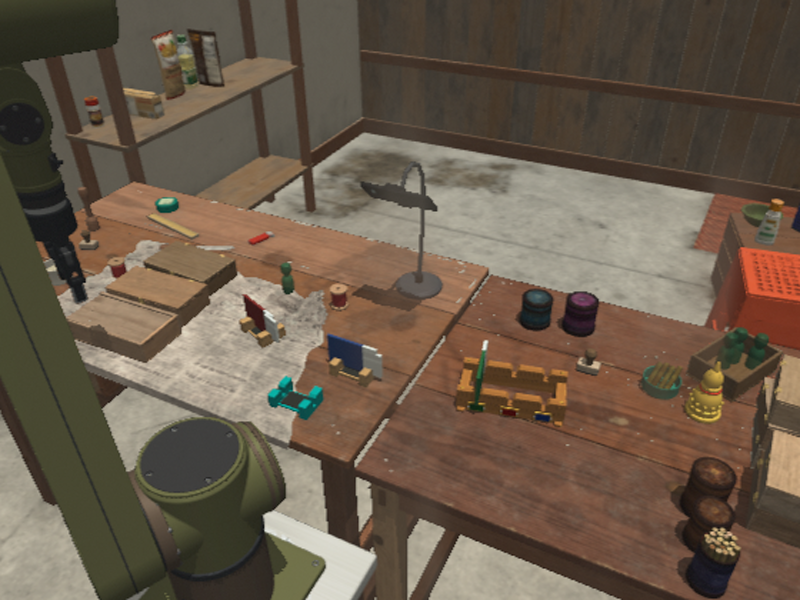

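View pics/top0b.png

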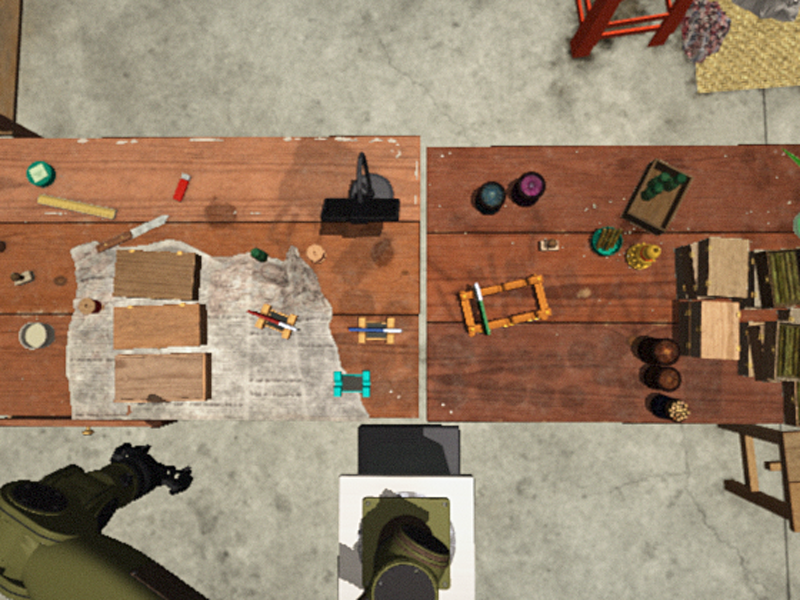

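```bash
cat > h.py <<'E'
import numpy as np,cv2,pickle
from scipy.spatial.transform import Rotation as Ro
def ray(p,u,v):
    R=np.array(p["R"]);t=np.array(p["t"]);c=-R.T@t
    d=R.T@np.array([(u-p["cx"])/p["fx"],(v-p["cy"])/p["fy"],1]);return c,d
def at(p,u,v,z):
    c,d=ray(p,u,v);return (c+d*(z-c[2])/d[2]).round(1)
def proj(p,X):
    q=np.array(p["R"])@np.array(X,float)+np.array(p["t"]);return np.array([p["fx"]*q[0]/q[2]+p["cx"],p["fy"]*q[1]/q[2]+p["cy"]])
def tri(pa,ua,pb,ub):
    a,d=ray(pa,*ua);b,e=ray(pb,*ub);s=np.linalg.lstsq(np.c_[d,-e],b-a,rcond=None)[0]
    P=a+d*s[0];Q=b+e*s[1];return ((P+Q)/2).round(1),np.linalg.norm(P-Q).round(1)
E
python3 - <<'E'
from h import *
d=pickle.load(open("d0.pkl","rb"))
def crop(n,x,y,w,h,W,H): return cv2.resize(d[n]["color"][y:y+h,x:x+w],(W,H),interpolation=cv2.INTER_CUBIC)
a=np.hstack([crop("top",170,205,50,50,400,400)[:300],crop("top",315,190,75,56,400,300)])
a=np.hstack([crop("top",165,205,125,40,800,256)])
b=np.hstack([crop("top",315,190,75,48,400,256),crop("scene",160,200,116,74,400,256)])
c=np.hstack([crop("scene",315,235,85,60,400,282)[:88*1],crop("scene",245,110,70,60,400,343)[:88]])
cv2.imwrite("pics/c1.png",np.vstack([a,b,]))
e=np.hstack([crop("scene",312,232,92,68,406,300),crop("scene",245,108,70,53,394,300)])
e2=np.hstack([crop("top",215,100,75,56,400,300),crop("scene",220,225,56,42,400,300)])
cv2.imwrite("pics/c2.png",np.vstack([e,e2]))
E
```

```text
(no output)
```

View pics/c1.png

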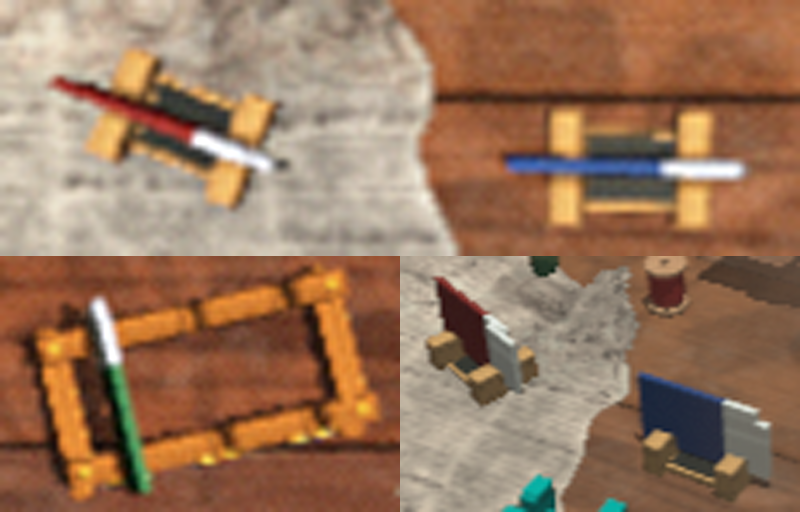

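View pics/c2.png

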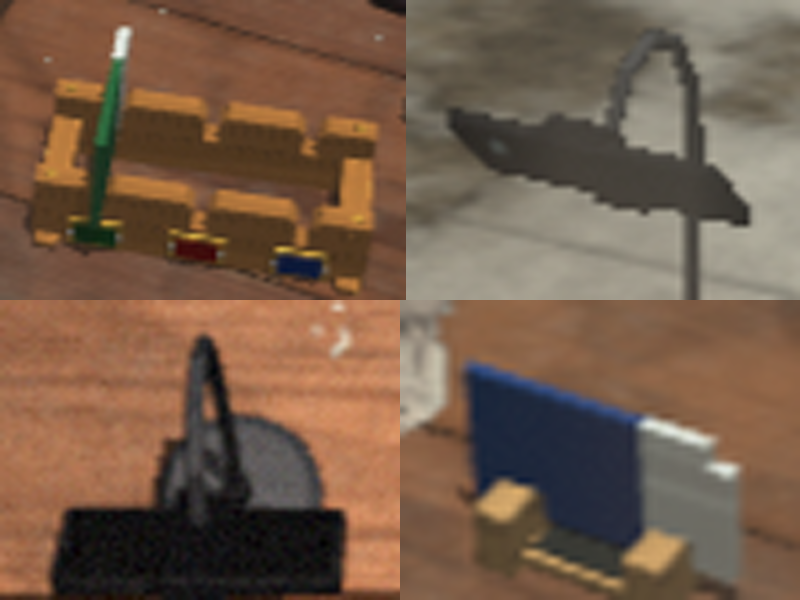

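Run:
```python
from h import *
d=pickle.load(open("d0.pkl","rb"));T,S=d["top"],d["scene"]
t1=lambda x,y:(165+x/6.4,205+y/6.4)
t2=lambda x,y:(315+x/5.333,190+(y-256)/5.333)
s1=lambda x,y:(312+x/4.413,232+y/4.413)
s2=lambda x,y:(245+(x-406)/5.63,108+y/5.66)
s3=lambda x,y:(220+(x-400)/7.143,225+(y-300)/7.143)
for n,(x,y),z in[("redL",(55,80),75),("redBd",(195,135),75),("redR",(270,167),66),("bluL",(507,163),75),("bluBd",(660,168),75),("bluR",(745,170),66)]:print(n,at(T,*t1(x,y),z))
for n,(x,y),z in[("grnW",(97,302),91),("grnG",(144,490),91),("TL",(38,338),46),("TR",(338,270),46),("BR",(375,408),46),("BL",(78,490),46),("rslotfar",(197,320),46),("rslotnear",(226,450),46)]:print(n,at(T,*t2(x,y),z))
for n,(x,y) in [("g",(95,235)),("r",(196,248)),("b",(299,264))]:print("tab",n,at(S,*s1(x,y),14))
print("rslot scene near",at(S,*s1(197,205),46),"far",at(S,*s1(212,125),46), "g top L",at(S,*s1(122,28),91))
print("blue scene L",at(S,*s3(467,362),75),"bd",at(S,*s3(640,418),75),"R",at(S,*s3(738,468),65))
print("lens",tri(T,(235.3,150.7),S,s2(497,147)))
for z in(250,300,350,400):print(z,at(S,*s2(497,147),z),proj(T,at(S,*s2(497,147),z)))
for z in(300,350,400):print([at(T,215+x/5.333,100+(y-300)/5.333,z)for x,y in((55,592),(342,592),(65,510),(345,510))])
```

```text
redL [537.1 364.1  75. ]
redBd [509. 291.  75.]
redR [492.8 253.8  66. ]
bluL [495.  130.2  75. ]
bluBd [492.6  51.9  75. ]
bluR [491.9   8.6  66. ]
grnW [ 598.3 -159.2   91. ]
grnG [ 484.6 -186.5   91. ]
TL [ 579.9 -127.1   46. ]
TR [ 622.8 -314.8   46. ]
BR [ 536.3 -336.2   46. ]
BL [ 484.9 -151.4   46. ]
rslotfar [ 591.3 -226.5   46. ]
rslotnear [ 510.  -243.5   46. ]
tab g [ 491.  -188.3   14. ]
tab r [ 506.6 -245.8   14. ]
tab b [ 520.  -304.2   14. ]
rslot scene near [ 508.2 -243.2   46. ] far [ 579.3 -228.8   46. ] g top L [ 590.6 -163.5   91. ]
blue scene L [496.6 129.1  75. ] bd [495.3  50.6  75. ] R [495.5   8.5  65. ]
lens (array([714. , 135. , 286.1]), np.float64(1.6))
250 [778.7 171.8 250. ] [224.30983581 131.53255619]
300 [688.5 121.8 300. ] [239.04910536 158.84795717]
350 [598.3  71.7 350. ] [255.44746427 189.16734199]
400 [508.1  21.6 400. ] [273.75425356 223.01527716]
[array([700.1, 160. , 300. ]), array([699.7,  11.2, 300. ]), array([743.3, 155.4, 300. ]), array([742.7,   9.7, 300. ])]
[array([689.8, 152.1, 350. ]), array([689.4,  10. , 350. ]), array([731. , 147.7, 350. ]), array([730.5,   8.6, 350. ])]
[array([679.5, 144.1, 400. ]), array([679.1,   8.8, 400. ]), array([718.8, 139.9, 400. ]), array([718.3,   7.4, 400. ])]
```

Call:
{"fn": "step_arm", "kwargs": {"rows": [[0.22,-0.16,0,0,0,-0.089,-1],[0.45,-0.33,0,0,0,-0.178,-1],[0.67,-0.49,0,0,0,-0.267,-1],[0.89,-0.65,0,0,0,-0.356,-1],[0.89,-0.65,0,0,0,-0.356,-1]]}}

```text
clock: 0.72
tcp_pos: [368.5, 371.1, 230.8]
ee_rot: [0.569, 0.822, -0.0, 0.0]
wrist_force: [-1.2, 0.5, -0.4]
width: 0.999
grasp_force: 0.0
```

Call:
{"fn": "step_arm", "kwargs": {"rows": [[0.22,-0.16,0,0,0,-0.089,-1],[0.45,-0.33,0,0,0,-0.178,-1],[0.67,-0.49,0,0,0,-0.267,-1],[0.89,-0.65,0,0,0,-0.356,-1],[0.89,-0.65,0,0,0,-0.356,-1],[0.89,-0.65,0,0,0,-0.356,-1]]}}

```text
clock: 1.48
tcp_pos: [499.5, 275.7, 230.9]
ee_rot: [0.828, 0.561, -0.001, -0.0]
wrist_force: [-0.4, -0.3, -0.3]
width: 1.001
grasp_force: 0.0
```

```bash
cat >> h.py <<'E'
def wrist(arm,name):
    s=arm.observe();p=dict(arm.snapshot("wrist"));M=np.eye(4);M[:3,:3]=Ro.from_quat(s["ee_rot"]).as_matrix();M[:3,3]=s["tcp_pos"]
    C=np.linalg.inv(M@np.array(p["T_tool_cam"]));p["R"]=C[:3,:3];p["t"]=C[:3,3];pickle.dump(p,open(name+".pkl","wb"))
    cv2.imwrite(f"pics/{name}.png",p["color"]);return s,p
E
python3 - <<'E'
from plant import arm
from h import *
s,p=wrist(arm,"w1");print(s["clock"],s["tcp_pos"],s["joint_positions"],Ro.from_quat(s["ee_rot"]).as_matrix().round(3),np.array(p["T_tool_cam"]).round(2),p["fx"])
for X in([537,364,75],[493,254,66],[501,274,75]):print(proj(p,X))
E
```

```text
1.475 [499.49150086 275.71881946 230.85688195] [ 5.03963112e-01  3.39734948e-01 -2.44588644e-02  1.20799433e+00
  7.36427508e-04  2.45377796e+00] [[ 0.37   0.929 -0.002]
 [ 0.929 -0.37  -0.   ]
 [-0.001 -0.001 -1.   ]] [[-0.0000e+00 -9.5000e-01 -3.2000e-01  8.3740e+01]
 [ 1.0000e+00 -0.0000e+00 -0.0000e+00 -5.0000e-02]
 [ 0.0000e+00 -3.2000e-01  9.5000e-01 -1.4377e+02]
 [ 0.0000e+00  0.0000e+00  0.0000e+00  1.0000e+00]] 372.5326807351484
[286.22775402  65.03257508]
[285.6170851  210.41980987]
[285.76360401 189.53442251]
```

View pics/w1.png

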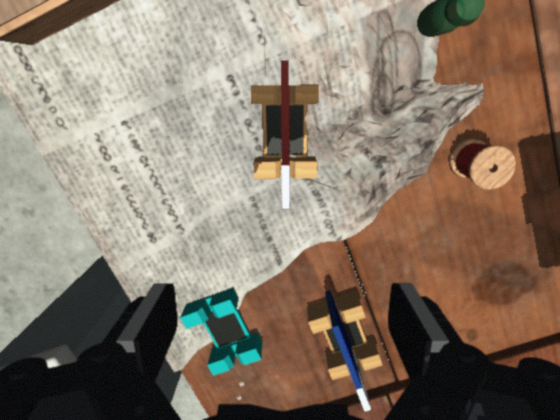

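Run:
```python
from h import *
p=pickle.load(open("w1.pkl","rb"))
im=p["color"].astype(int)
# columns centre of plate at rows
for r in (80,100,130,150,160,164,168,180,195,200,204,208):
    print(r,im[r,278:294].tolist() if r in(160,164,168,208) else "", np.argwhere((im[r,270:300,2]>im[r,270:300,1]*1.8)|(im[r,270:300].min(-1)>185)).ravel()[[0,-1]]+270)
for u,v,z in((284.5,61,75),(286,165.5,75),(286.2,208,65),(286,200,75)):print(at(p,u,v,z))
for u,v,z in((330,293,75),(366,408,65),(357,387,75)):print("b",at(p,u,v,z))
```

```text
80  [277 297]
100  [281 288]
130  [281 289]
150  [282 288]
160 [[41, 69, 89], [54, 82, 108], [75, 118, 154], [84, 134, 180], [49, 76, 118], [25, 29, 80], [26, 27, 77], [28, 30, 78], [27, 28, 78], [26, 25, 77], [26, 31, 76], [36, 51, 85], [46, 72, 99], [49, 77, 103], [47, 71, 95], [38, 64, 86]] [283 288]Traceback (most recent call last):
  File "<stdin>", line 6, in <module>
IndexError: index 0 is out of bounds for axis 0 with size 0
```

Run:
```python
from h import *
p=pickle.load(open("w1.pkl","rb"))
im=p["color"].astype(int)
print("col286",[(r,im[r,286].tolist()) for r in (162,164,165,166,167,168,194,196,198,200,202,204,206,207,208,209,210)])
print("row185",im[185,279:294].sum(-1).tolist(),"row80",im[75,278:294].tolist())
for u,v,z in((284.5,61,75),(286,165.5,75),(286.2,208,65),(286,200,75)):print(at(p,u,v,z))
for u,v,z in((330,293,75),(366,408,65),(357,387,75)):print("b",at(p,u,v,z))
```

```text
col286 [(162, [28, 30, 77]), (164, [73, 70, 105]), (165, [175, 167, 177]), (166, [242, 236, 233]), (167, [251, 248, 245]), (168, [251, 248, 245]), (194, [252, 249, 246]), (196, [252, 248, 245]), (198, [252, 249, 246]), (200, [251, 249, 246]), (202, [252, 249, 246]), (204, [251, 249, 246]), (206, [251, 248, 245]), (207, [248, 245, 241]), (208, [217, 214, 208]), (209, [170, 178, 179]), (210, [162, 172, 175])]
row185 [510, 532, 611, 707, 742, 747, 747, 746, 744, 721, 640, 580, 586, 589, 590] row80 [[181, 191, 196], [171, 180, 187], [148, 158, 171], [76, 83, 111], [36, 41, 86], [35, 35, 87], [34, 35, 88], [34, 38, 87], [32, 35, 86], [49, 53, 96], [107, 118, 139], [167, 180, 190], [183, 197, 204], [179, 192, 197], [171, 180, 185], [163, 175, 177]]
[536.8 367.1  75. ]
[508.7 292.9  75. ]
[494.2 255.6  65. ]
[497.8 265.4  75. ]
b [502.4 167.1  75. ]
b [490.4  13.2  65. ]
b [491.6  53.8  75. ]
```

Call:
{"fn": "step_arm", "kwargs": {"rows": [[0.015,0,-0.33,0,0,0,-0.3],[0.015,0,-0.62,0,0,0,-0.3],[0.015,0,-0.62,0,0,0,-0.3],[0.015,0,-0.62,0,0,0,-0.3]]}}

```text
clock: 2.02
tcp_pos: [502.8, 276.3, 139.9]
ee_rot: [0.828, 0.561, 0.001, 0.0]
wrist_force: [-0.5, -0.0, 1.1]
width: 0.653
grasp_force: 0.0
```

```bash
cat > edge.py <<'E'
from plant import arm
from h import *
import sys
# refined plate lines on the wrist picture: prints the boundary row and column centres of the frosted strip
s,p=wrist(arm,sys.argv[1]);im=p["color"].astype(int);print(s["tcp_pos"],p["cx"],p["cy"],proj(p,s["tcp_pos"]))
m=(im.min(-1)>215).astype(np.uint8)
n,l,st,c=cv2.connectedComponentsWithStats(m)
for i in range(1,n):
    if st[i,4]>150:print(st[i],c[i].round(1))
E
python3 edge.py w2
```

```text
[502.84765757 276.32199912 139.85353812] 282.314577698271 209.7280166880005 [283.12647713 284.40383691]
[276 202  11  55 537] [281.5 228.6]
```

View pics/w2.png

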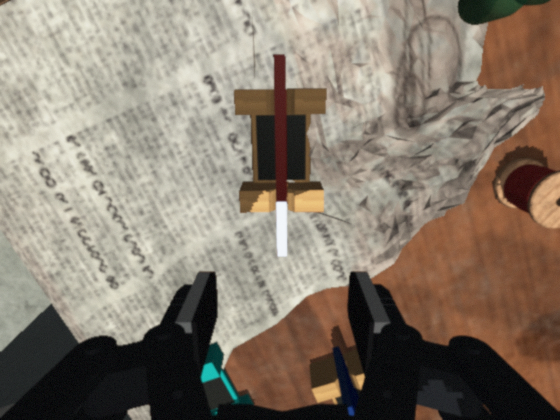

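Run:
```python
from h import *
p=pickle.load(open("w2.pkl","rb"))
b=at(p,281.5,201.5,75);e=at(p,281.7,256.5,65);print(b,e)
u=np.array([-.365,-.931]);print("grip x38",b[:2]+18*u, "x38 from end",e[:2]-22*u)
```

```text
[508.6 293.   75. ] [493.6 255.3  65. ]
grip x38 [502.03  276.242] x38 from end [501.63  275.782]
```

Call:
{"fn": "step_arm", "kwargs": {"rows": [[-0.004,0,-0.2,0,0,0,0.2],[-0.004,0,-0.4,0,0,0,0.2],[-0.004,0,-0.6,0,0,0,0.2],[-0.004,0,-0.6,0,0,0,0.2],[-0.004,0,-0.6,0,0,0,0.2]]}}

```text
clock: 2.7
tcp_pos: [503.7, 276.2, 50.5]
ee_rot: [0.828, 0.56, 0.002, 0.0]
wrist_force: [-0.6, -0.4, -0.1]
width: 0.401
grasp_force: 0.0
```

Call:
{"fn": "step_arm", "kwargs": {"rows": [[0,0,0,0,0,0,0.6],[0,0,0,0,0,0,1],[0,0,0,0,0,0,1],[0,0,0,0,0,0,1],[0,0,0,0,0,0,1]], "squeeze": 60}}

```text
clock: 3.32
tcp_pos: [503.1, 275.9, 49.9]
ee_rot: [0.828, 0.561, 0.001, 0.0]
wrist_force: [-1.6, -1.2, 6.5]
width: 0.054
grasp_force: 60.2
```

Call:
{"fn": "step_arm", "kwargs": {"rows": [[0,0,0.1,0,0,0,1],[0,0,0.3,0,0,0,1],[0,0,0.6,0,0,0,1],[0,0,0.87,0,0,0,1],[0,0,0.87,0,0,0,1]]}}

```text
clock: 3.95
tcp_pos: [504.6, 276.5, 183.4]
ee_rot: [0.828, 0.56, 0.004, 0.0]
wrist_force: [0.3, 0.3, -0.7]
width: 0.056
grasp_force: 59.2
```

Call:
{"fn": "step_arm", "kwargs": {"rows": [[0,-0.2,0,0,0,-0.028,1],[0.01,-0.5,0,0,0,-0.066,1],[0.015,-0.75,0,0,0,-0.1,1],[0.02,-1.0,0,0,0,-0.13,1]]}}

```text
clock: 4.45
tcp_pos: [504.1, 123.8, 178.0]
ee_rot: [0.897, 0.442, -0.001, -0.0]
wrist_force: [0.1, -0.2, -0.8]
width: 0.06
grasp_force: 59.2
```

Call:
{"fn": "step_arm", "kwargs": {"rows": [[0,-0.25,0,0,0,-0.033,1],[0.01,-0.5,0,0,0,-0.066,1],[0.02,-0.75,0,0,0,-0.1,1],[0.03,-1.0,0,0,0,-0.13,1]]}}

```text
clock: 4.95
tcp_pos: [508.6, -26.0, 178.0]
ee_rot: [0.949, 0.316, -0.001, -0.0]
wrist_force: [0.3, 0.5, -0.9]
width: 0.056
grasp_force: 59.2
```

Call:
{"fn": "step_arm", "kwargs": {"rows": [[0.01,-0.25,0,0,0,-0.033,1],[0.02,-0.5,0,0,0,-0.066,1],[0.03,-0.75,0,0,0,-0.1,1],[0.03,-1.0,0,0,0,-0.13,1]]}}

```text
clock: 5.45
tcp_pos: [513.2, -175.8, 178.0]
ee_rot: [0.983, 0.184, -0.001, -0.0]
wrist_force: [1.0, 0.3, -0.6]
width: 0.057
grasp_force: 59.2
```

Call:
{"fn": "step_arm", "kwargs": {"rows": [[0,-0.2,0,0,0,-0.033,1],[0.01,-0.35,0,0,0,-0.0625,1],[0.01,-0.46,0,0,0,-0.0625,1],[0.01,-0.46,0,0,0,-0.0625,1],[0.01,-0.46,0,0,0,-0.0625,1]]}}

```text
clock: 6.08
tcp_pos: [515.4, -243.0, 178.7]
ee_rot: [0.993, 0.121, -0.0, -0.0]
wrist_force: [1.1, -0.3, -0.5]
width: 0.056
grasp_force: 59.2
```

```bash
python3 edge.py w3; python3 -c "
from plant import arm
s=arm.observe();print(s)"
```

```text
[ 515.43513713 -242.95155983  178.67871299] 282.314577698271 209.7280166880005 [283.41590853 283.55626665]
[ 47   0  21 141 891] [58.7 74.8]
[172  47  16  72 885] [180.   82.2]
[ 49 144  10  61 418] [ 53.7 174.1]
[ 45 266   8  36 218] [ 48.4 283.4]
[ 274  276   18   76 1133] [282.4 311.8]
[268 394  30  17 384] [281.5 402.6]
{'clock': 6.125, 'joint_positions': array([-4.40442644e-01,  3.62648839e-01, -1.28165097e-01,  1.08055310e+00,
        4.22823124e-04,  2.45803226e+00]), 'joint_velocities': array([ 0.00277424, -0.00281766,  0.00070785, -0.00081178, -0.00077851,
        0.00146033]), 'effort': array([-3.24248504e-01, -4.59395742e+01,  2.51039618e+01, -3.26421484e-02,
        3.72447030e-03, -8.51238419e-04]), 'tcp_pos': array([ 515.49959399, -242.81621909,  178.77598898]), 'ee_rot': array([ 9.92620758e-01,  1.21259660e-01, -1.28806249e-04, -3.30953885e-04]), 'wrist_force': array([ 0.79219316, -0.16949757, -1.61198324]), 'wrist_torque': array([0.01884425, 0.02611951, 0.00040518]), 'grasp_force': 59.2285980284214, 'width': 0.05635244320411445}
```

View pics/w3.png

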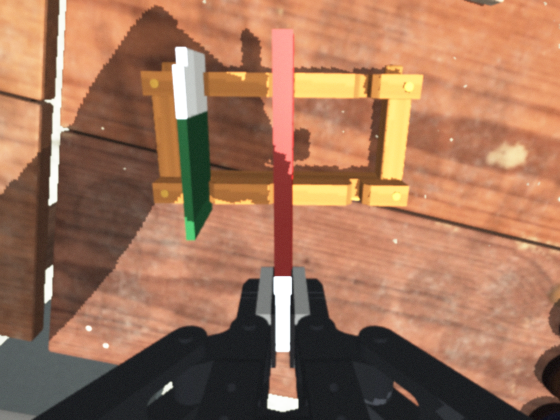

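Run:
```python
from h import *
p=pickle.load(open("w3.pkl","rb"))
im=p["color"]
for x in((155,84),(409,87),(165,193),(396,196)):print(x,at(p,*x,46))
def row(r,a,b):print(r,[(c,int(im[r,c,2])) for c in range(a,b,1)])
for r in(78,88):row(r,352,374)
for r in(186,196):row(r,344,368)
o=np.hstack([cv2.resize(im[60:104,140:240],(400,176),interpolation=cv2.INTER_CUBIC),cv2.resize(im[60:104,330:430],(400,176),interpolation=cv2.INTER_CUBIC)])
o2=np.hstack([cv2.resize(im[168:212,140:240],(400,176),interpolation=cv2.INTER_CUBIC),cv2.resize(im[168:212,330:430],(400,176),interpolation=cv2.INTER_CUBIC)])
o3=np.hstack([cv2.resize(im[60:104,240:340],(400,176),interpolation=cv2.INTER_CUBIC),cv2.resize(im[168:212,240:340],(400,176),interpolation=cv2.INTER_CUBIC)])
cv2.imwrite("pics/c3.png",np.vstack([o,o2,o3]))
```

```text
(155, 84) [ 573.4 -135.6   46. ]
(409, 87) [ 614.3 -309.7   46. ]
(165, 193) [ 495.6 -153.6   46. ]
(396, 196) [ 536.2 -327.7   46. ]
78 [(352, 255), (353, 255), (354, 255), (355, 250), (356, 245), (357, 245), (358, 247), (359, 251), (360, 253), (361, 254), (362, 254), (363, 254), (364, 254), (365, 248), (366, 204), (367, 157), (368, 124), (369, 101), (370, 101), (371, 118), (372, 171), (373, 219)]
88 [(352, 254), (353, 254), (354, 251), (355, 246), (356, 246), (357, 247), (358, 250), (359, 253), (360, 254), (361, 254), (362, 254), (363, 251), (364, 242), (365, 204), (366, 159), (367, 122), (368, 95), (369, 86), (370, 105), (371, 162), (372, 218), (373, 228)]
186 [(344, 254), (345, 254), (346, 254), (347, 250), (348, 245), (349, 245), (350, 247), (351, 251), (352, 253), (353, 254), (354, 252), (355, 235), (356, 185), (357, 166), (358, 154), (359, 120), (360, 94), (361, 97), (362, 127), (363, 182), (364, 223), (365, 229), (366, 229), (367, 229)]
196 [(344, 254), (345, 254), (346, 252), (347, 248), (348, 246), (349, 247), (350, 250), (351, 253), (352, 254), (353, 254), (354, 254), (355, 252), (356, 250), (357, 243), (358, 197), (359, 118), (360, 91), (361, 113), (362, 168), (363, 218), (364, 231), (365, 230), (366, 230), (367, 220)]
```

View pics/c3.png

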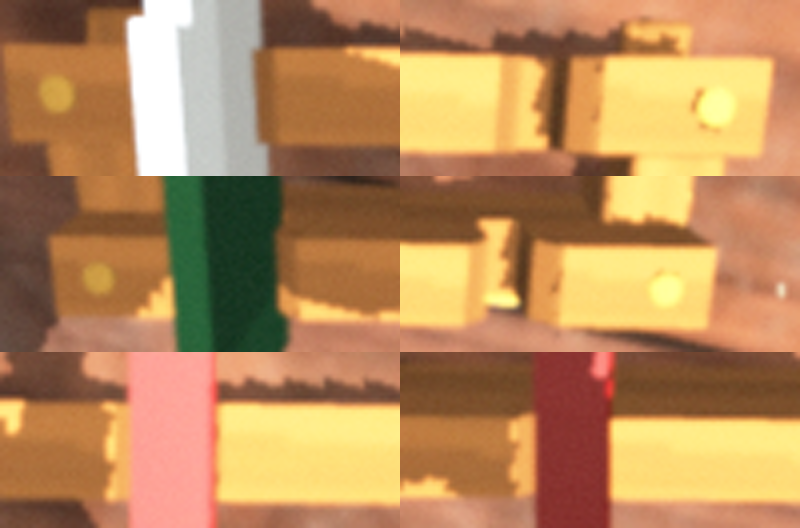

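Run:
```python
from h import *
p=pickle.load(open("w3.pkl","rb"))
C=np.array([554.9,-231.7]);a=np.radians(13.1);ex=np.array([np.cos(a),np.sin(a)]);ey=np.array([-ex[1],ex[0]])
for u,v in((355,86),(380.7,86),(349.8,194),(369.5,194)):
    X=at(p,u,v,46)[:2]-C;print((X@ex).round(1),(X@ey).round(1))
# plate top edge in hand (z~203.7): centre columns 
for u,v,z in((283,30,203.7),(282.4,300,203.7)):
    X=at(p,u,v,z)[:2]-C;print("plate",(X@ex).round(1),(X@ey).round(1))
print("tcp",(np.array([515.45,-242.9])-C)@ex,(np.array([515.45,-242.9])-C)@ey)
```

```text
40.4 -51.4
40.6 -69.4
-38.8 -53.4
-38.7 -68.6
plate 56.8 -0.5
plate -33.3 -1.5
tcp -40.9618465524513 -1.96713675514148
```

Call:
{"fn": "step_arm", "kwargs": {"rows": [[0.018,0.012,0,0,0,-0.005,1],[0.018,0.012,-0.15,0,0,-0.005,1],[0.018,0.012,-0.35,0,0,-0.005,1],[0.018,0.012,-0.5,0,0,-0.005,1],[0.018,0.012,-0.58,0,0,-0.005,1],[0.018,0.012,-0.58,0,0,-0.005,1]]}}

```text
clock: 6.88
tcp_pos: [517.9, -241.4, 91.3]
ee_rot: [0.993, 0.116, -0.001, -0.0]
wrist_force: [-0.2, 1.5, -0.9]
width: 0.057
grasp_force: 59.2
```

Call:
{"fn": "step_arm", "kwargs": {"rows": [[0,0,-0.03,0,0,0,1],[0,0,-0.06,0,0,0,1],[0,0,-0.08,0,0,0,1],[0,0,-0.09,0,0,0,1],[0,0,-0.09,0,0,0,1]]}}

```text
clock: 7.5
tcp_pos: [518.2, -242.0, 78.2]
ee_rot: [0.993, 0.115, -0.0, -0.0]
wrist_force: [0.2, 1.3, -1.6]
width: 0.059
grasp_force: 59.2
```

Call:
{"fn": "step_arm", "kwargs": {"rows": [[0,0,-0.02,0,0,0,1],[0,0,-0.04,0,0,0,1],[0,0,-0.06,0,0,0,1],[0,0,-0.075,0,0,0,1],[0,0,-0.075,0,0,0,1],[0,0,-0.075,0,0,0,1]]}}

```text
clock: 8.25
tcp_pos: [518.2, -241.9, 67.0]
ee_rot: [0.993, 0.115, -0.0, -0.0]
wrist_force: [0.6, 1.8, -1.9]
width: 0.055
grasp_force: 59.2
```

Call:
{"fn": "step_arm", "kwargs": {"rows": [[0,0,-0.007,0,0,0,1],[0,0,-0.013,0,0,0,1],[0,0,-0.013,0,0,0,1]]}}

```text
clock: 8.62
tcp_pos: [518.3, -242.0, 66.0]
ee_rot: [0.993, 0.115, 0.0, 0.0]
wrist_force: [-1.2, 0.9, 4.6]
width: 0.055
grasp_force: 60.1
```

Call:
{"fn": "step_arm", "kwargs": {"rows": [[0,0,0,0,0,0,0.8],[0,0,0,0,0,0,0.4],[0,0,0,0,0,0,0.3],[0,0,0,0,0,0,0.3]]}}

```text
clock: 9.12
tcp_pos: [518.3, -242.0, 65.0]
ee_rot: [0.993, 0.115, -0.0, -0.0]
wrist_force: [-0.1, -0.9, -0.3]
width: 0.348
grasp_force: 0.0
```

Call:
{"fn": "step_arm", "kwargs": {"rows": [[0,0,0.1,0,0,0,0.3],[0,0,0.3,0,0,0,0.3],[0,0,0.55,0,0,0,0.3],[0,0,0.75,0,0,0,0.3],[0,0,0.75,0,0,0,0.3]]}}

```text
clock: 9.75
tcp_pos: [520.5, -243.0, 181.5]
ee_rot: [0.993, 0.115, 0.003, 0.002]
wrist_force: [0.3, -0.3, 0.1]
width: 0.351
grasp_force: 0.0
```

```bash
python3 edge.py w4
python3 - <<'E'
from plant import arm
from h import *
p=pickle.load(open("w4.pkl","rb"));q=arm.snapshot("scene")
c=cv2.resize(q["color"][222:302,300:410],(412,300),interpolation=cv2.INTER_CUBIC)
w=cv2.resize(p["color"],(388,291));w=np.vstack([w,np.zeros((9,388,3),np.uint8)])
cv2.imwrite("pics/c4.png",np.hstack([c,w]))
E
```

```text
[ 520.47339537 -242.98841099  181.4825553 ] 282.314577698271 209.7280166880005 [283.39820125 283.55701324]
[ 48   0  19 148 924] [58.6 77.6]
[457   0  39   9 194] [480.9   2.6]
[170  59  16  70 847] [177.8  93.3]
[ 50 151   9  61 423] [ 54.2 180.5]
[274 192  11  52 560] [279.1 217.4]
[ 46 273   8  36 212] [ 49.6 289.8]
[232 391  77  20 718] [265.  401.3]
[161 400  17  20 177] [170.5 411.8]
```

View pics/c4.png

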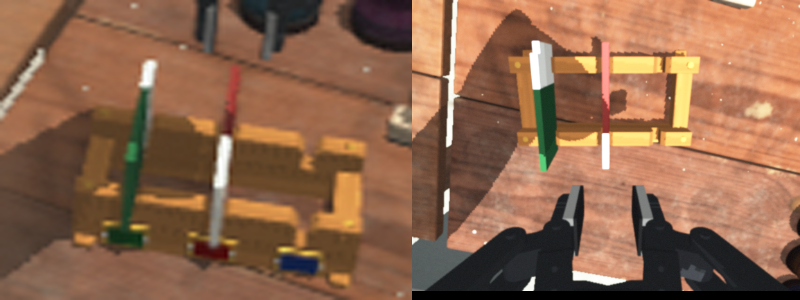

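Run:
```python
from h import *
p=pickle.load(open("w4.pkl","rb"));im=p["color"]
C=np.array([554.9,-231.7]);a=np.radians(13.1);ex=np.array([np.cos(a),np.sin(a)]);ey=np.array([-ex[1],ex[0]])
for u,v,z in((279,191.5,91),(279,244.5,81),(278.5,57.5,91)):
    X=at(p,u,v,z)[:2]-C;print((X@ex).round(1),(X@ey).round(1))
q=pickle.load(open("w1.pkl","rb"))
m=q["color"].astype(int);mm=((m[...,0]>1.6*m[...,2])&(m[...,0]>m[...,1]*1.3)).astype(np.uint8)
n,l,st,c=cv2.connectedComponentsWithStats(mm)
print([(st[i].tolist()) for i in range(1,n) if st[i,4]>100])
```

```text
-19.9 -0.8
-62.2 -0.7
61.4 -0.6
[[326, 291, 36, 98, 883]]
```

Call:
{"fn": "step_arm", "kwargs": {"rows": [[-0.02,0.23,0.01,0,0,0.079,0.3],[-0.045,0.46,0.03,0,0,0.158,0.2],[-0.07,0.69,0.04,0,0,0.238,0.2],[-0.09,0.917,0.05,0,0,0.317,0.2]]}}

```text
clock: 10.35
tcp_pos: [503.4, -103.1, 183.7]
ee_rot: [0.9, 0.435, -0.001, -0.001]
wrist_force: [0.3, -0.2, 0.5]
width: 0.403
grasp_force: 0.0
```

Call:
{"fn": "step_arm", "kwargs": {"rows": [[-0.02,0.23,0,0,0,0.079,0.2],[-0.045,0.46,0,0,0,0.158,0.2],[-0.07,0.69,0,0,0,0.238,0.2],[-0.09,0.917,0,0,0,0.317,0.2],[-0.09,0.917,0,0,0,0.317,0.2],[-0.09,0.917,0,0,0,0.317,0.2]]}}

```text
clock: 11.1
tcp_pos: [490.6, 32.8, 184.2]
ee_rot: [0.711, 0.703, -0.001, -0.0]
wrist_force: [0.7, -0.6, 0.0]
width: 0.398
grasp_force: 0.0
```

```bash
python3 edge.py w5
python3 - <<'E'
from h import *
p=pickle.load(open("w5.pkl","rb"));m=p["color"].astype(int)
mm=((m[...,0]>1.6*m[...,2])&(m[...,0]>m[...,1]*1.3)).astype(np.uint8)
n,l,st,c=cv2.connectedComponentsWithStats(mm)
for i in range(1,n):
  if st[i,4]>100:
    print(st[i],c[i]); x,y,w,h,_=st[i]
    for r in range(y,y+h,max(1,h//6)):
        k=np.flatnonzero(l[r]==i);print(r,k[[0,-1]])
w=(m.min(-1)>215)
for r in range(150,290,8):
    k=np.flatnonzero(w[r,240:320]);print(r,k[[0,-1]]+240 if len(k) else"",m[r,283])
E
```

```text
[490.61001945  32.84274254 184.22688075] 282.314577698271 209.7280166880005 [282.84667752 284.6199791 ]
[   0    0  105  122 7230] [47.7 51.3]
[ 119    0  136   50 1960] [189.1  12.9]
[281 181  11  49 457] [286.  204.9]
[    0   227    88   193 11352] [ 37.1 325.8]
[ 223  240  220   12 1251] [327.4 246.9]
[462 242  98   8 532] [512.7 245.4]
[180 244  29   8 160] [195.6 248.2]
[ 75 246  42   7 179] [ 96.1 248.9]
[ 282   57   11  123 1119] [287.47899911 118.21447721]
57 [286 290]
77 [284 292]
97 [284 291]
117 [283 292]
137 [283 292]
157 [282 291]
177 [284 290]
150  [109  65  44]
158  [109  69  50]
166  [110  73  63]
174  [115  92  95]
182 [282 291] [255 255 255]
190 [282 291] [255 255 255]
198 [282 290] [255 255 255]
206 [282 290] [255 255 255]
214 [282 290] [255 255 255]
222 [281 290] [255 255 255]
230  [142 170 221]
238  [102 140 207]
246 [240 319] [233 243 243]
254  [25 31 46]
262  [ 86 112 173]
270  [100 128 188]
278  [ 94 120 181]
286  [ 96 124 186]
```

Run:
```python
from h import *
p=pickle.load(open("w5.pkl","rb"))
L=at(p,288.2,57,75);b=at(p,286.5,180.5,75);e=at(p,285.7,230,65);print(L,b,e)
u=(b-L)[:2];print(np.linalg.norm(u),np.degrees(np.arctan2(u[1],u[0])));u/=np.linalg.norm(u);print("grip",b[:2]+18*u,e[:2]-22*u)
E=Ro.from_quat([.711,.703,-.001,0]).as_matrix();print(np.degrees(np.arctan2(E[1,0],E[0,0])))
```

```text
[495.  131.7  75. ] [493.2  51.7  75. ] [492.2  10.4  65. ]
80.02024743775789 -91.2889375601869
grip [492.79510248  33.70455452] [492.69487475  32.39443336]
89.35173857281622
```

Call:
{"fn": "step_arm", "kwargs": {"rows": [[0.015,0.001,-0.1,0,0,-0.003,0.2],[0.015,0.001,-0.35,0,0,-0.003,0.2],[0.015,0.001,-0.6,0,0,-0.003,0.2],[0.015,0.001,-0.8,0,0,-0.003,0.2],[0.015,0.001,-0.88,0,0,-0.003,0.2],[0.015,0.001,-0.88,0,0,-0.003,0.2],[0.015,0.001,-0.88,0,0,-0.003,0.2]]}}

```text
clock: 12.02
tcp_pos: [494.6, 33.2, 54.0]
ee_rot: [0.714, 0.701, 0.001, 0.001]
wrist_force: [-0.5, 0.2, 0.3]
width: 0.4
grasp_force: 0.0
```

Call:
{"fn": "step_arm", "kwargs": {"rows": [[0,0,0,0,0,0,0.6],[0,0,0,0,0,0,1],[0,0,0,0,0,0,1],[0,0,0,0,0,0,1],[0,0,0,0,0,0,1]], "squeeze": 80}}

```text
clock: 12.65
tcp_pos: [494.2, 33.4, 54.2]
ee_rot: [0.713, 0.701, 0.001, 0.001]
wrist_force: [-1.2, 0.5, 4.9]
width: 0.049
grasp_force: 79.9
```

Call:
{"fn": "step_arm", "kwargs": {"rows": [[0,0,0.08,0,0,0,1],[0,0,0.25,0,0,0,1],[0,0,0.5,0,0,0,1],[0,0,0.75,0,0,0,1],[0,0,0.97,0,0,0.008,1],[0,0,0.97,0,0,0.008,1]]}}

```text
clock: 13.4
tcp_pos: [495.7, 33.5, 201.8]
ee_rot: [0.707, 0.707, 0.002, 0.002]
wrist_force: [1.3, -0.0, -2.1]
width: 0.054
grasp_force: 79.1
```

Call:
{"fn": "step_arm", "kwargs": {"rows": [[0.06,0.1,-0.03,0,-0.05,0,1],[0.13,0.2,-0.07,0,-0.11,0,1],[0.2,0.3,-0.1,0,-0.17,0,1],[0.27,0.4,-0.14,0,-0.23,0,1],[0.34,0.5,-0.18,0,-0.29,0,1],[0.4,0.6,-0.22,0,-0.34,0,1],[0.43,0.67,-0.24,0,-0.375,0,1],[0.43,0.67,-0.24,0,-0.375,0,1]]}}

```text
clock: 14.4
tcp_pos: [554.4, 133.4, 158.7]
ee_rot: [0.654, 0.655, 0.268, 0.269]
wrist_force: [0.2, -0.0, -1.6]
width: 0.045
grasp_force: 79.0
```

```bash
cat > fin.py <<'E'
from plant import arm
from h import *
s=arm.observe();E=Ro.from_quat(s["ee_rot"]).as_matrix();T=s["tcp_pos"]
px,n,w=-E[:,0],E[:,1],-E[:,2];print("clock",s["clock"],"tcp",T,"\nplate axes",px.round(3),n.round(3),w.round(3))
lab=T-23*w+3*n;L=np.array([713,135,286.5]);v=L-lab
print("label",lab,"aim err",(L-190*np.array([.7071,0,.7071])-lab).round(1),"dist",np.linalg.norm(v),"face angle",np.degrees(np.arccos(n@v/np.linalg.norm(v))),s["grasp_force"],s["width"],s["joint_velocities"].round(3))
E
python3 fin.py
```

```text
clock 14.4 tcp [554.43033523 133.39212125 158.66045165] 
plate axes [ 0.001 -1.     0.002] [0.712 0.002 0.702] [-0.702  0.001  0.712]
label [572.71012447 133.38581736 144.38287253] aim err [5.9 1.6 7.8] dist 199.7026106023466 face angle 0.8652667183731222 79.02257949113846 0.045232200447911555 [-0.023 -0.013  0.069  0.061  0.002 -0.003]
```

Call:
{"fn": "step_arm", "kwargs": {"rows": [[0.02,0.01,0.03,0,0,0,1],[0.035,0.01,0.05,0,0,0,1],[0.035,0.01,0.05,0,0,0,1],[0.035,0.01,0.05,0,0,0,1],[0.035,0.01,0.05,0,0,0,1],[0.035,0.01,0.05,0,0,0,1]]}}

```text
clock: 15.15
tcp_pos: [563.1, 135.2, 169.9]
ee_rot: [0.654, 0.653, 0.271, 0.27]
wrist_force: [0.9, 0.1, -0.5]
width: 0.05
grasp_force: 79.0
```

```bash
python3 fin.py
python3 - <<'E'
from plant import arm
from h import *
w=arm.snapshot("wrist")["color"];t=arm.snapshot("top");s=arm.snapshot("scene")
E=Ro.from_quat(arm.observe()["ee_rot"]).as_matrix();T=arm.observe()["tcp_pos"]
for x in(-60,20,60):
    X=T-E[:,0]*(x-38.3)-E[:,2]*(-44);print(x,proj(t,X),proj(s,X))
r=lambda i,a,b,c,d:cv2.resize(i[b:b+d,a:a+c],(400,300),interpolation=cv2.INTER_CUBIC)
cv2.imwrite("pics/c5.png",np.vstack([np.hstack([r(t["color"],180,110,133,100),r(s["color"],170,100,160,120)]),np.hstack([cv2.resize(w,(400,300)),r(t["color"],300,170,133,100)])]))
E
```

```text
clock 15.15 tcp [563.10954704 135.15784933 169.88913814] 
plate axes [-0.001 -1.    -0.001] [ 0.707 -0.001  0.707] [-0.707  0.     0.707]
label [581.48804606 135.15115764 155.73884737] aim err [-2.8 -0.2 -3.6] dist 185.45591367292792 face angle 0.13899663818376462 79.02396082878113 0.050476727376534976 [ 0.     0.004 -0.002 -0.003  0.    -0.001]
-60 [209.50490744 198.37328635] [214.79896695 189.04226786]
20 [234.87416731 198.40043327] [238.06731629 195.390301  ]
60 [247.58985504 198.41403997] [250.08547131 198.66907447]
```

View pics/c5.png

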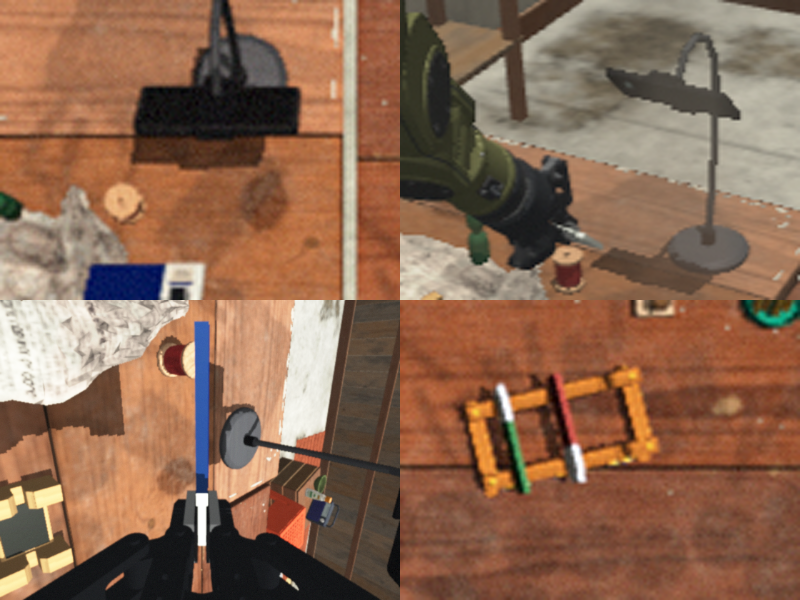

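Call:
{"fn": "step_arm", "kwargs": {"rows": [[-0.02,0,-0.024,0,0,0,1],[-0.02,0,-0.024,0,0,0,1],[-0.02,0,-0.024,0,0,0,1],[-0.02,0,-0.024,0,0,0,1],[-0.02,0,-0.024,0,0,0,1],[-0.02,0,-0.024,0,0,0,1],[-0.02,0,-0.024,0,0,0,1],[-0.02,0,-0.024,0,0,0,1]]}}

```text
clock: 16.3
tcp_pos: [560.3, 135.3, 166.5]
ee_rot: [0.654, 0.653, 0.271, 0.27]
wrist_force: [0.7, 1.1, -1.0]
width: 0.052
grasp_force: 79.0
```

```bash
python3 fin.py; python3 -c "
from plant import arm
print(arm.sign_off())"
```

```text
clock 16.3 tcp [560.31837366 135.27991527 166.5219017 ] 
plate axes [-0.001 -1.    -0.001] [ 0.707 -0.001  0.707] [-0.707  0.     0.707]
label [578.70365431 135.27611137 152.38042225] aim err [-0.1 -0.3 -0.2] dist 189.79896163744615 face angle 0.04549347016670274 79.02331799268723 0.05216179133048436 [-0.     0.001  0.     0.002 -0.     0.   ]
the job is handed in; nothing more can be done
None
```

The job is handed in after 16.3 s: the red plate is fully down and centred in the red-tab slot with its frosted end toward the tab, and the arm is holding the blue plate still with its label facing the lens, about 19 cm away by my estimate of the lens position. No verdict was returned.

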